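# Run a thread ring gauge down a stud to its shoulder and ease it back half a turn

## Robot

A 6-joint arm with a two-finger parallel gripper is mounted at the origin on a cart in front of the work surface, level with it; the furniture and walls round the work are solid. World frame = base frame: x ahead of the robot, y to its left, z up, the work surface at z = 0. Lengths are in m, angles in degrees, forces in N, time in s.
With the tool pointing down it reaches from about 0.25 to 0.725 m from the base axis. Payload 9.7 kg.
Tool frame: the origin (TCP) lies between the finger pads; the fingertips stand 22 mm ahead of it and the grasp point (between the pads) lies 3 mm ahead of it; z points along the fingers, y is the line along which they close (so a half turn about z gives the same grasp; the last joint's range is limited). The gripper opens to 85 mm and grips with 20 to 120 N. Pads are 22 mm wide; open, the fingers measure 114 mm over their backs; the gripper's body (76 mm by 85 mm) begins 54 mm behind the grasp point. The pads swing forward as they close: fully open they stand 13 mm farther back than shut.
Start: joints at [66.062, 4.979, 10.078, 95.1, 0, 90], TCP at [0.223, 0.503, 0.253] pointing down, gripper open.
Joint ranges: [-179.16, 179.16], [-48.56, 103.87], [-65.8, 70.77], [-126.05, 130.52], [-82.76, 87.17], [-180, 180]. Speed limits (degrees/s): [127.2, 127.2, 147.25, 180, 180, 180].

## Interface

Orientations are given as [roll, pitch, yaw] about the fixed x, y, z axes, in that order (R = Rz(yaw) Ry(pitch) Rx(roll)).
In Python, from workcell import bot, viewer, finder gives the robot as it stands.
- The arm moves only by the tool move_arm, never from a script. Its arguments are lists of equal length, an entry for each row: "offset": the shift along the tool's x, y, z in cm, a list of three; "twist": the turn, a rotation vector about the tool's x, y, z in rad, a list of three; "grip": the opening, from 0 (shut) to 1 (fully open). In form: {"offset": [[x, y, z], ...], "twist": [[ax, ay, az], ...], "grip": [grip, ...]}. A call has 1 to 5 rows; each row shifts and turns the commanded pose from where the row before left it, along the tool's axes as they then stand; what a row does not reach is not made up. A row lasts 1/10 s, in which the tool goes at most 50 mm and 8.59 degrees, less where a joint would pass 70% of its speed; a pose out of reach is approached as far as the arm can. A call is refused whole if a number of a shift passes 5 or a number of a turn 0.15, either way. A call with a gripper value outside its range is refused whole. The fingers move at their own pace and stop on an object; "force" is the grip in N (left out, the last holds). Time passes only in rows, so rows that do not move let the fingers close. It gives the time, the measured TCP pose, the force, the opening and the grip force at its end, in the units of the state.
- bot.get_obs(): the state, without advancing time (a new reading comes with each control period).
- viewer.camera(name): name is "scene" or "top" or "wrist"; returns a dict with "color" (480x640x3 uint8, red, green, blue), "depth" (480x640 float32, m along the optical axis (not along the pixel's ray), 0 where there is no reading), "vfov" (degrees; the focal length in pixels is half the picture's height over the tangent of half this angle, whatever the lens; pixels are square), "cx", "cy" (the principal point, pixels), "k1" (the pictures are not rectified: a ray, as slopes to the right and down, at radius r is drawn at 1 + k1 r^2 times it, then the intrinsics apply), "position" and "attitude" of the camera in the world; the wrist camera has in their place "tool_from_camera" (4x4, takes a point from camera to tool coordinates, whose origin is the TCP and whose axes are the flange's). Camera axes: x right, y down, z forward; pixel columns grow to the right and rows downward; lengths in m; the calibration is good to about 2 mm. A picture is of the moment at which its call begins: read the wrist's pose just before it.
- bot.job_done(): hands the job in; it is judged then, once.
Trained networks look in a picture, given as the dict that the camera call returned (one of the last four; its "shot" number tells which), for a name from the list of things; names that differ only in an ending like _2 or _b are one class to them, and where a whole thing is asked for, a point or a joint stands for the part that bears it (a point fixed in the world has none). Each returns a list of dicts, best first, with "p" (0 to 1); they miss things now and then, are a little off and sometimes report something else, mostly with a low value. They report only what shows in the picture. A call takes as long as a camera call. They do not tell look-alikes from the thing itself.
- finder.boxes_of(picture, thing): "position" ([column, row] in pixels, amid what is visible of it).
- finder.pinpoint(picture, thing): "position" ([column, row] in pixels: a listed point, or the origin of a listed thing).
The state is a dict: "time": time; "q": joint angles; "qd": joint speeds; "joint_efforts": joint torques, N m; "ee_pos": TCP position; "tcp_rot": TCP orientation; "wrist_force": force on the tool from outside, world axes, zero at the start; "torque": the same for the moment, N m; "opening": finger opening in m; "grasp_force": force on a finger pad.
Only numpy, scipy, OpenCV 4.12 (cv2) and the standard library are available. Lean on these libraries where they do the work, as an engineer would, in place of code of your own. Each camera call takes 0.05 s, during which the arm holds its last target. There are 200 camera calls.

## Task

The knurled thread ring gauge has been started on the stud of the grey block. Screw it down clockwise until you feel it come up snug against the brass shoulder beneath it (some 0.2 N m more turning effort than it takes running free), without forcing it, then back it off half a turn so that it is not left jammed, let go and draw clear. Leave the other things on the bench where they are.

Things in the scene. Friction and masses are not known exactly. Their poses are not given: they have to be found in the camera images.
- stud_block: grey steel block bolted to the bench, 100 x 80 x 16 mm foot with a round boss 52 mm across up to 50 mm high; an upright 24 mm threaded stud rises from its middle to 111 mm above the bench. Origin: centre of the underside, on the bench; z up along the stud's axis. It does not move.
- ring_gauge: dark steel thread ring gauge with knurled rim, 56 mm outside diameter, 22 mm thick, already on the stud, its underside 76 mm above the bench at the start. Origin: centre of its underside, on the stud's axis; z up, x towards its white index mark. Right-hand thread: clockwise from above lowers it 10 mm per turn (two starts). It moves only along the thread and stays where left.
- ring_mark (a point): white index mark on top of the gauge, on its upper face 20.5 mm from the stud's axis; turns with the gauge
- ring_under (a point): centre of the gauge's underside, on the stud's axis. The gauge takes 0.05 to 0.1 N m to turn while it runs free; once it meets the shoulder the effort climbs steeply, some 0.1 N m in a thirtieth of a turn: 0.2 N m above running free is snug, more than 0.3 N m above is forced. Half a turn back from there may be off by a sixth of a turn.
- shoulder: brass shoulder sleeve round the foot of the stud, 48 mm across, standing 16 to 20 mm out of the boss, a different amount each time; the gauge starts 0.65 to 1 turn above it. It does not move. Origin: on the stud's axis, inside the boss, about 4 cm below the sleeve's upper face.
- tape_measure: yellow and black tape measure, 74 x 76 x 36 mm, lying on the bench; origin under its middle. Bystander.
- sanding_block: brown cork sanding block, 63 x 109 x 34 mm, lying on the bench; origin under its middle. Bystander.
- masking_tape: roll of cream masking tape, 105 mm across, 25 mm high, lying flat; origin under its middle. Bystander.
There are look-alikes about, which are no part of the job. Of the things that look like the stud_block, the larger one is meant.

How it is judged (in metres and radians):
On the way:
1. the gauge is screwed down snug against the brass shoulder (they press on each other with more than 11 N) (contact force between ring_gauge and shoulder above 11 N), for 0.1 s.
At the end, for the whole second after the job is handed in: the gauge, having been snug, stands half a turn back from there, give or take a sixth of a turn (a gap of 3.1 to 6.4 mm over the brass shoulder, whose upper face is 38 mm above its origin), at rest and let go (z of ring_under in the frame of shoulder between 0.0411 and 0.0444 m and angular speed of ring_gauge below 0.05 rad/s); the robot touches nothing.
It fails at once if the gauge is forced: it presses on the shoulder with more than 42 N (over 0.3 N m of turning effort above running free) (contact force between ring_gauge and shoulder above 42 N).
It fails at once if a bystander is moved by more than 15 mm (distance of any of tape_measure, sanding_block, masking_tape from where it was at the start of the episode above 0.015 m).
It also fails if it takes over 72 s, if anything falls off the work surface, if the arm or the gripper's body presses on something with over 40 N, if the wrist force passes 120 N, or if a joint passes its speed limit or range.

## Working session

There is one attempt and no reset: what is moved stays moved. The work goes in short steps, Python scripts to look and compute and a tool call to move; the robot and the scene stay as the last step left them, time stands still between calls to the robot, and variables do not carry over. Pictures are saved under pics/ and viewed, at most 10 in all, crops included, and the job is handed in when it is done.

Besides the shell and the picture viewer there is one more tool, called after "Request:" by a JSON object that holds its "api" and its "payload", one argument or row to a line. move_arm: Moves the arm, as the interface text tells. Its arguments: {"type":"object","properties":{"offset":{"type":"array","items":{"type":"array","items":{"type":"number"}}},"twist":{"type":"array","items":{"type":"array","items":{"type":"number"}}},"grip":{"type":"array","items":{"type":"number"}},"force":{"type":"number"}},"required":["offset","twist","grip"]}

```bash
mkdir -p pics; cat > h.py <<'E'
import numpy as np, cv2
from scipy.spatial.transform import Rotation as R
from workcell import bot, viewer, finder
def cam(n):
    o=bot.get_obs(); c=viewer.camera(n)
    if n=="wrist":
        T=np.eye(4); T[:3,:3]=R.from_euler('xyz',o['tcp_rot'],degrees=True).as_matrix(); T[:3,3]=o['ee_pos']
        c['T']=T@np.array(c['tool_from_camera'])
    else:
        a=np.array(c['attitude']); T=np.eye(4)
        T[:3,:3]=a if a.shape==(3,3) else R.from_euler('xyz',a,degrees=True).as_matrix()
        T[:3,3]=c['position']; c['T']=T
    return c
def ray(c,p):
    f=240/np.tan(np.radians(c['vfov'])/2); d=np.array([(p[0]-c['cx'])/f,(p[1]-c['cy'])/f])
    s=d.copy()
    for _ in range(20): s=d/(1+c['k1']*(s@s))
    return c['T'][:3,:3]@np.array([s[0],s[1],1]), c['T'][:3,3]
def at_z(c,p,z):
    r,o=ray(c,p); return o+r*(z-o[2])/r[2]
def at_depth(c,p):
    r,o=ray(c,p); return o+r*c['depth'][int(round(p[1])),int(round(p[0]))]
def save(c,n): cv2.imwrite('pics/'+n+'.png',c['color'][:,:,::-1])
E
python3 - <<'E'
from h import *
np.set_printoptions(precision=3,suppress=True)
o=bot.get_obs(); print(o)
for n in ("scene","top"):
    c=cam(n); save(c,n); print(n,c.get('attitude'),c['position'],c['vfov'],c['k1'])
    for t in ("ring_gauge","stud_block","tape_measure","sanding_block","masking_tape"):
        for b in finder.boxes_of(c,t)[:3]: print(t,round(b['p'],2),b['position'],at_depth(c,b['position']))
    for t in ("ring_mark","ring_under"):
        for b in finder.pinpoint(c,t)[:3]: print(t,round(b['p'],2),b['position'],at_z(c,b['position'],.098 if t=="ring_mark" else .076))
a,b=cv2.imread('pics/scene.png'),cv2.imread('pics/top.png')
E
```

```text
{'time': 0.0, 'q': array([66.063,  5.012, 10.035, 95.099,  0.001, 90.   ]), 'qd': array([ 0.003, -0.047,  0.017,  0.096,  0.094, -0.011]), 'joint_efforts': array([  0.   , -52.039,  46.48 ,   0.017,  -0.   ,   0.   ]), 'ee_pos': array([0.223, 0.503, 0.253]), 'tcp_rot': array([-179.924,   -0.001,  156.063]), 'wrist_force': array([-0.504,  0.227, -0.173]), 'torque': array([-0.015,  0.069, -0.02 ]), 'grasp_force': 0.0, 'opening': 0.08518134968152087}
scene [-138.172   -1.011  154.45 ] [0.807 0.532 0.73 ] 57.03217367042399 -0.06279043537485031
ring_gauge 0.92 [350.6, 258.1] [0.504 0.085 0.099]
ring_gauge 0.8 [415.7, 307.0] [0.443 0.219 0.078]
stud_block 0.81 [411.3, 317.6] [0.443 0.217 0.041]
stud_block 0.58 [352.2, 278.2] [0.501 0.095 0.048]
tape_measure 0.66 [351.7, 199.7] [ 0.385 -0.116  0.035]
sanding_block 0.87 [267.1, 310.5] [0.677 0.087 0.035]
masking_tape 0.85 [240.7, 268.1] [ 0.681 -0.06  -0.002]
ring_mark 0.67 [408.8, 304.5] [0.462 0.219 0.098]
ring_mark 0.65 [339.6, 253.5] [0.517 0.066 0.098]
ring_mark 0.36 [242.8, 279.3] [0.704 0.047 0.098]
ring_under 0.95 [416.1, 304.0] [0.438 0.213 0.076]
ring_under 0.85 [352.6, 256.2] [0.487 0.066 0.076]
top [-176.448   -1.368  -88.493] [0.459 0.032 0.991] 53.6246733051519 -0.05297741765498658
ring_gauge 0.9 [221.9, 285.2] [0.429 0.201 0.081]
ring_gauge 0.64 [295.0, 252.1] [0.494 0.063 0.109]
stud_block 0.68 [290.1, 257.4] [0.484 0.071 0.111]
stud_block 0.63 [223.4, 282.9] [0.433 0.199 0.077]
tape_measure 0.86 [388.3, 313.4] [ 0.379 -0.125  0.037]
sanding_block 0.82 [285.7, 166.2] [0.672 0.09  0.033]
masking_tape 0.7 [350.1, 146.2] [ 0.723 -0.043  0.014]
ring_mark 0.9 [222.3, 276.3] [0.446 0.198 0.098]
ring_mark 0.83 [294.2, 246.2] [0.506 0.065 0.098]
ring_under 0.69 [293.2, 253.6] [0.493 0.067 0.076]
ring_under 0.65 [219.8, 282.0] [0.434 0.206 0.076]
```

View pics/scene.png

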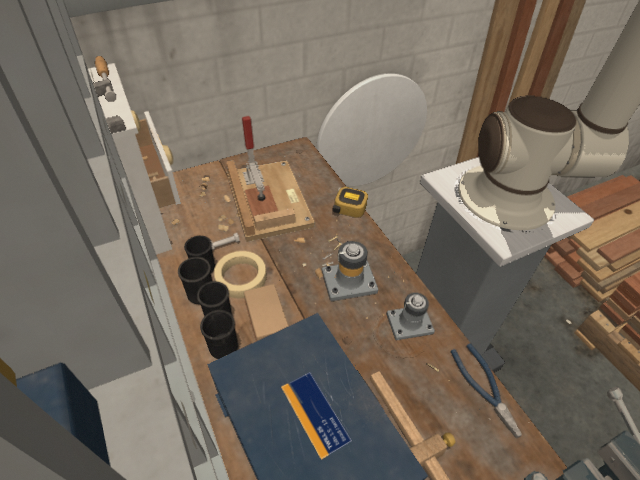

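View pics/top.png

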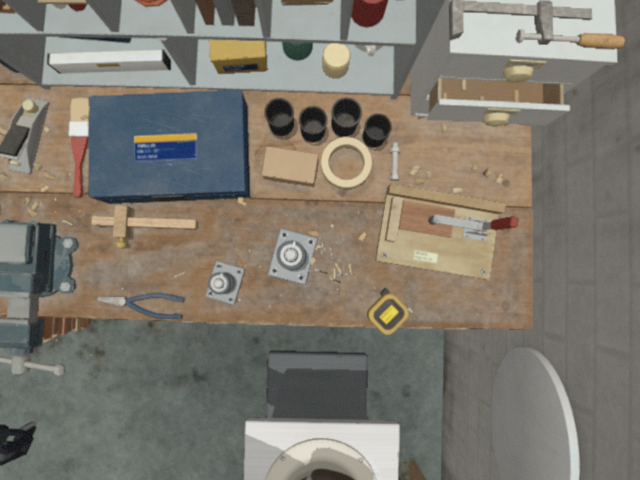

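The pictures show two stud blocks. The larger one, with the brass sleeve, is at about (290,257) in top and (350,275) in scene, which puts it at world (0.492, 0.066). The smaller look-alike is at (223,283) in top. I'll move above the larger one.

Request:
{"api": "move_arm", "payload": {
  "offset": [
    [-3.5, -2.4, 0.4],
    [-3.5, -2.4, 0.4],
    [-3.5, -2.4, 0.4],
    [-3.5, -2.4, 0.4]
  ],
  "twist": [
    [0, 0, 0],
    [0, 0, 0],
    [0, 0, 0],
    [0, 0, 0]
  ],
  "grip": [1, 1, 1, 1]
}}

```text
time: 1.2
ee_pos: [0.3126, 0.3568, 0.2372]
tcp_rot: [180.0, 0.0, 156.1]
wrist_force: [0.3, 0.6, 0.1]
opening: 0.0854
grasp_force: 0.0
```

Request:
{"api": "move_arm", "payload": {
  "offset": [
    [-3.5, -2.4, 0.4],
    [-3.5, -2.4, 0.4],
    [-3.5, -2.4, 0.4],
    [-3.5, -2.4, 0.4]
  ],
  "twist": [
    [0, 0, 0],
    [0, 0, 0],
    [0, 0, 0],
    [0, 0, 0]
  ],
  "grip": [1, 1, 1, 1]
}}

```text
time: 1.6
ee_pos: [0.4018, 0.212, 0.2214]
tcp_rot: [180.0, 0.0, 156.1]
wrist_force: [0.7, 0.4, -0.1]
opening: 0.0855
grasp_force: 0.0
```

Request:
{"api": "move_arm", "payload": {
  "offset": [
    [-3.5, -2.4, 0.4],
    [-3.5, -2.4, 0.4],
    [-3.5, -2.4, 0.4],
    [-3.5, -2.4, 0.4],
    [0, 0, 0]
  ],
  "twist": [
    [0, 0, 0],
    [0, 0, 0],
    [0, 0, 0],
    [0, 0, 0],
    [0, 0, 0]
  ],
  "grip": [1, 1, 1, 1, 1]
}}

```text
time: 2.1
ee_pos: [0.4917, 0.0655, 0.2043]
tcp_rot: [-179.9, -0.0, 155.8]
wrist_force: [-0.3, 0.6, 0.1]
opening: 0.0854
grasp_force: 0.0
```

Request:
{"api": "move_arm", "payload": {
  "offset": [
    [0, 0, 0],
    [0, 0, 0],
    [0, 0, 0],
    [0, 0, 0],
    [0, 0, 0]
  ],
  "twist": [
    [0, 0, -0.15],
    [0, 0, -0.15],
    [0, 0, -0.15],
    [0, 0, -0.15],
    [0, 0, -0.15]
  ],
  "grip": [1, 1, 1, 1, 1]
}}

```text
time: 2.6
ee_pos: [0.49, 0.0695, 0.2054]
tcp_rot: [180.0, 0.0, -160.6]
wrist_force: [0.5, 0.7, 0.1]
opening: 0.0854
grasp_force: 0.0
```

```bash
python3 - <<'E'
from h import *
np.set_printoptions(precision=4,suppress=True)
o=bot.get_obs(); print(o['q'],o['ee_pos'],o['tcp_rot'],o['time'])
c=cam("wrist"); save(c,"w1")
for t,z in (("ring_mark",.098),("ring_under",.076)):
    for b in finder.pinpoint(c,t)[:3]: print(t,round(b['p'],2),b['position'],at_z(c,b['position'],z))
for b in finder.boxes_of(c,"ring_gauge"): print(round(b['p'],2),b['position'],at_depth(c,b['position']))
# centre from depth: points in gauge top band
v,u=np.mgrid[0:480:2,0:640:2]; P=np.array([at_depth(c,(x,y)) for x,y in zip(u.ravel(),v.ravel())])
for lo,hi in ((.092,.103),(.105,.115)):
    m=(P[:,2]>lo)&(P[:,2]<hi)&(np.hypot(P[:,0]-.492,P[:,1]-.066)<.05)
    Q=P[m]; print(lo,len(Q),Q[:,:2].min(0),Q[:,:2].max(0),Q.mean(0), cv2.minEnclosingCircle(Q[:,:2].astype(np.float32)) if len(Q) else 0)
E
```

```text
[  8.0693  -3.2977  -3.6037  89.687    0.0074 -11.3404] [0.49   0.0695 0.2054] [ 179.9941    0.0083 -160.5903] 2.6
ring_mark 0.94 [311.0, 287.1] [0.5102 0.0671 0.098 ]
ring_mark 0.71 [548.9, 260.0] [0.4484 0.1918 0.098 ]
ring_under 0.82 [555.0, 229.9] [0.4321 0.2    0.076 ]
ring_under 0.72 [328.9, 251.6] [0.4922 0.072  0.076 ]
0.97 [557.4, 231.0] [0.4322 0.201  0.0772]
0.67 [328.5, 242.8] [0.4806 0.0676 0.0997]
0.092 1367 [0.4636 0.0438] [0.5183 0.0994] [0.4891 0.0708 0.0979] ((0.4913642108440399, 0.07193969935178757), 0.02836327999830246)
0.105 304 [0.4807 0.0602] [0.5017 0.0833] [0.4902 0.0713 0.1098] ((0.49129852652549744, 0.07180598378181458), 0.011766314506530762)
```

Request:
{"api": "move_arm", "payload": {
  "offset": [
    [0, 0, 0],
    [0, 0, 0],
    [0, 0, 0],
    [0, 0, 0],
    [0, 0, 0]
  ],
  "twist": [
    [0, 0, -0.15],
    [0, 0, -0.15],
    [0, 0, -0.15],
    [0, 0, -0.15],
    [0, 0, -0.15]
  ],
  "grip": [1, 1, 1, 1, 1]
}}

```text
time: 3.3
ee_pos: [0.4901, 0.0692, 0.2053]
tcp_rot: [-180.0, 0.0, -117.9]
wrist_force: [-0.2, -0.6, 0.2]
opening: 0.0854
grasp_force: 0.0
```

Request:
{"api": "move_arm", "payload": {
  "offset": [
    [0, 0, 0],
    [0, 0, 0],
    [0, 0, 0],
    [0, 0, 0],
    [0, 0, 0]
  ],
  "twist": [
    [0, 0, -0.15],
    [0, 0, -0.15],
    [0, 0, -0.15],
    [0, 0, -0.15],
    [0, 0, -0.15]
  ],
  "grip": [1, 1, 1, 1, 1]
}}

```text
time: 3.8
ee_pos: [0.4901, 0.0692, 0.2053]
tcp_rot: [-180.0, 0.0, -74.9]
wrist_force: [1.0, 0.2, -0.4]
opening: 0.0853
grasp_force: 0.0
```

Request:
{"api": "move_arm", "payload": {
  "offset": [
    [0, 0, 0],
    [0, 0, 0],
    [0, 0, 0],
    [0, 0, 0],
    [0, 0, 0]
  ],
  "twist": [
    [0, 0, -0.15],
    [0, 0, -0.15],
    [0, 0, -0.15],
    [0, 0, -0.15],
    [0, 0, -0.15]
  ],
  "grip": [1, 1, 1, 1, 1]
}}

```text
time: 4.3
ee_pos: [0.4901, 0.0692, 0.2053]
tcp_rot: [-180.0, 0.0, -31.9]
wrist_force: [0.1, 0.8, -0.2]
opening: 0.0856
grasp_force: 0.0
```

Request:
{"api": "move_arm", "payload": {
  "offset": [
    [0, 0, 0],
    [0, 0, 0],
    [0, 0, 0],
    [0, 0, 0]
  ],
  "twist": [
    [0, 0, -0.15],
    [0, 0, -0.15],
    [0, 0, -0.15],
    [0, 0, 0]
  ],
  "grip": [1, 1, 1, 1]
}}

```text
time: 4.7
ee_pos: [0.4901, 0.0692, 0.2053]
tcp_rot: [180.0, 0.0, -6.3]
wrist_force: [0.2, -0.6, -0.1]
opening: 0.0854
grasp_force: 0.0
```

```bash
cat >> h.py <<'E'
def circ(c,lo,hi,xy=(.491,.072)):
    v,u=np.mgrid[0:480:2,0:640:2]; P=np.array([at_depth(c,(x,y)) for x,y in zip(u.ravel(),v.ravel())])
    Q=P[(P[:,2]>lo)&(P[:,2]<hi)&(np.hypot(P[:,0]-xy[0],P[:,1]-xy[1])<.045)]
    return cv2.minEnclosingCircle(Q[:,:2].astype(np.float32)),np.median(Q[:,2])
E
python3 - <<'E'
from h import *
np.set_printoptions(precision=4,suppress=True)
o=bot.get_obs(); print(o['q'],o['ee_pos'],o['tcp_rot'],o['time'],o['torque'])
c=cam("wrist"); save(c,"w2")
g=circ(c,.092,.103); s=circ(c,.105,.115); print(g,s)
M=R.from_euler('xyz',o['tcp_rot'],degrees=True).as_matrix()
for k in(g,s): print('tool cm',100*M.T@(np.r_[k[0][0],.09]-o['ee_pos']))
E
```

```text
[   8.0345   -3.2779   -3.598    89.6819   -0.     -165.6383] [0.4901 0.0692 0.2053] [179.9995   0.0019  -6.3272] 4.7 [-0.0372 -0.0208 -0.0104]
(((0.49213138222694397, 0.07209416478872299), 0.028387660160660744), np.float64(0.09812952671681921)) (((0.49166199564933777, 0.07252137362957001), 0.01190424058586359), np.float64(0.11048194441042544))
tool cm [ 0.1701 -0.3121 11.5314]
tool cm [ 0.1187 -0.3494 11.5314]
```

Request:
{"api": "move_arm", "payload": {
  "offset": [
    [0.12, -0.3, 2],
    [0, 0, 3],
    [0, 0, 3],
    [0, 0, 2.5],
    [0, 0, 1.3]
  ],
  "twist": [
    [0, 0, 0],
    [0, 0, 0],
    [0, 0, 0],
    [0, 0, 0],
    [0, 0, 0]
  ],
  "grip": [1, 1, 1, 1, 1]
}}

```text
time: 5.25
ee_pos: [0.4907, 0.0718, 0.0851]
tcp_rot: [180.0, 0.1, -6.6]
wrist_force: [-0.4, 0.1, 0.7]
opening: 0.0857
grasp_force: 0.0
```

Request:
{"api": "move_arm", "payload": {
  "offset": [
    [0, 0, 0],
    [0, 0, 0],
    [0, 0, 0],
    [0, 0, 0],
    [0, 0, 0]
  ],
  "twist": [
    [0, 0, 0],
    [0, 0, 0],
    [0, 0, 0],
    [0, 0, 0],
    [0, 0, 0]
  ],
  "grip": [0.5, 0.5, 0.5, 0.5, 0.5],
  "force": 30
}}

```text
time: 5.75
ee_pos: [0.4922, 0.0715, 0.0888]
tcp_rot: [180.0, -0.1, -6.3]
wrist_force: [-3.0, -4.3, 5.7]
opening: 0.0551
grasp_force: 32.4
```

```bash
cat > s.py <<'E'
from h import *
np.set_printoptions(precision=4,suppress=True)
o=bot.get_obs(); print(o['q'][[0,5]],o['ee_pos'],o['tcp_rot'][2],o['time'],o['wrist_force'],o['torque'],o['opening'],o['grasp_force'])
E
python3 s.py
```

```text
[   8.297  -165.3728] [0.4922 0.0715 0.0888] -6.330208821539484 5.75 [-3.005  -4.2642  5.6772] [-0.9563  0.6428 -0.0358] 0.055108903945917546 32.36337035894394
```

Request:
{"api": "move_arm", "payload": {
  "offset": [
    [0, 0, 0.016],
    [0, 0, 0.016],
    [0, 0, 0.016],
    [0, 0, 0.016],
    [0, 0, 0.016]
  ],
  "twist": [
    [0, 0, 0.1],
    [0, 0, 0.1],
    [0, 0, 0.1],
    [0, 0, 0.1],
    [0, 0, 0.1]
  ],
  "grip": [0.5, 0.5, 0.5, 0.5, 0.5]
}}

```text
time: 6.25
ee_pos: [0.4921, 0.0711, 0.088]
tcp_rot: [180.0, -0.1, -35.2]
wrist_force: [-3.8, -7.1, 6.1]
opening: 0.0554
grasp_force: 32.6
```

```bash
python3 s.py
```

```text
[   8.2815 -136.499 ] [0.4921 0.0711 0.088 ] -35.21955364107471 6.25 [-3.8291 -7.0929  6.0813] [-1.5037  0.8338  0.0302] 0.05537903868349701 32.58383274078369
```

Request:
{"api": "move_arm", "payload": {
  "offset": [
    [0, 0.08, -0.04],
    [0, 0, 0.016],
    [0, 0, 0.016],
    [0, 0, 0.016],
    [0, 0, 0.016]
  ],
  "twist": [
    [0, 0, 0.1],
    [0, 0, 0.1],
    [0, 0, 0.1],
    [0, 0, 0.1],
    [0, 0, 0.1]
  ],
  "grip": [0.5, 0.5, 0.5, 0.5, 0.5]
}}

```text
time: 6.75
ee_pos: [0.4916, 0.0708, 0.0872]
tcp_rot: [-180.0, -0.1, -63.9]
wrist_force: [-1.7, -5.2, 1.6]
opening: 0.0553
grasp_force: 32.7
```

```bash
python3 s.py
```

```text
[   8.2272 -107.9182] [0.4916 0.0708 0.0872] -63.854686294052065 6.75 [-1.696  -5.2154  1.6406] [-1.0343  0.3992  0.0642] 0.05534371303769023 32.72139072418213
```

Request:
{"api": "move_arm", "payload": {
  "offset": [
    [0, 0, 0.016],
    [0, 0, 0.016],
    [0, 0, 0.016],
    [0, 0, 0.016],
    [0, 0, 0.016]
  ],
  "twist": [
    [0, 0, 0.1],
    [0, 0, 0.1],
    [0, 0, 0.1],
    [0, 0, 0.1],
    [0, 0, 0.1]
  ],
  "grip": [0.5, 0.5, 0.5, 0.5, 0.5]
}}

```text
time: 7.25
ee_pos: [0.4913, 0.0707, 0.0865]
tcp_rot: [-180.0, -0.1, -92.5]
wrist_force: [-3.8, -4.7, 4.0]
opening: 0.0551
grasp_force: 32.9
```

```bash
python3 s.py
```

```text
[  8.2263 -79.27  ] [0.4913 0.0707 0.0865] -92.50371277882441 7.25 [-3.8159 -4.6521  4.0252] [-1.0584  0.91    0.044 ] 0.05509807471870385 32.87496864795685
```

Request:
{"api": "move_arm", "payload": {
  "offset": [
    [0, 0, 0.016],
    [0, 0, 0.016],
    [0, 0, 0.016],
    [0, 0, 0.016],
    [0, 0, 0.016]
  ],
  "twist": [
    [0, 0, 0.1],
    [0, 0, 0.1],
    [0, 0, 0.1],
    [0, 0, 0.1],
    [0, 0, 0.1]
  ],
  "grip": [0.5, 0.5, 0.5, 0.5, 0.5]
}}

```text
time: 7.75
ee_pos: [0.4909, 0.0709, 0.0856]
tcp_rot: [-180.0, -0.0, -121.1]
wrist_force: [-6.1, -4.5, 5.5]
opening: 0.0555
grasp_force: 33.0
```

```bash
python3 s.py
```

```text
[  8.2326 -50.6247] [0.4909 0.0709 0.0856] -121.14265717147786 7.75 [-6.1185 -4.5433  5.5061] [-0.7804  1.3256  0.0396] 0.055524013382891396 32.99006223678589
```

Request:
{"api": "move_arm", "payload": {
  "offset": [
    [0.07, 0.02, -0.03],
    [0, 0, 0.016],
    [0, 0, 0.016],
    [0, 0, 0.016],
    [0, 0, 0.016]
  ],
  "twist": [
    [0, 0, 0.1],
    [0, 0, 0.1],
    [0, 0, 0.1],
    [0, 0, 0.1],
    [0, 0, 0.1]
  ],
  "grip": [0.5, 0.5, 0.5, 0.5, 0.5]
}}

```text
time: 8.25
ee_pos: [0.4905, 0.0711, 0.0849]
tcp_rot: [179.9, 0.0, -149.8]
wrist_force: [-3.5, -0.4, 0.4]
opening: 0.055
grasp_force: 32.7
```

```bash
python3 s.py; python3 - <<'E'
from h import *
for n in("wrist","top"):
    c=cam(n); save(c,n+"3")
    for b in finder.pinpoint(c,"ring_mark")[:2]:
        p=at_z(c,b['position'],.094); print(n,b['p'],b['position'],p,np.degrees(np.arctan2(p[1]-.0712,p[0]-.4912)))
E
```

```text
[  8.2194 -22.0237] [0.4905 0.0711 0.0849] -149.75688858493515 8.25 [-3.4697 -0.4474  0.3873] [0.0771 0.7524 0.0168] 0.05495054403853459 32.688549757003784
wrist 0.69 [335.8, 312.1] [0.47181026 0.06352772 0.094     ] -158.41190358341723
top 0.72 [222.8, 273.3] [0.4514382  0.19768444 0.094     ] 107.45112512669083
```

View pics/wrist3.png

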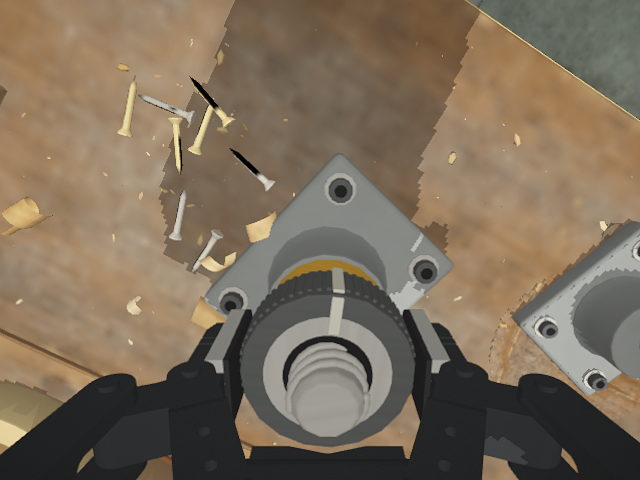

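The wrist view shows the pads holding the knurled rim and the index mark at (336,300). The gauge has turned about 143° with the tool, and the brass sleeve shows below it. I'll carry on.

Request:
{"api": "move_arm", "payload": {
  "offset": [
    [0.02, 0.02, 0.016],
    [0, 0, 0.016],
    [0, 0, 0.016],
    [0, 0, 0.016],
    [0, 0, 0.016]
  ],
  "twist": [
    [0, 0, 0.1],
    [0, 0, 0.1],
    [0, 0, 0.1],
    [0, 0, 0.1],
    [0, 0, 0.1]
  ],
  "grip": [0.5, 0.5, 0.5, 0.5, 0.5]
}}

```text
time: 8.95
ee_pos: [0.4904, 0.0715, 0.0841]
tcp_rot: [179.9, 0.0, -178.2]
wrist_force: [-5.1, 4.5, 2.2]
opening: 0.0551
grasp_force: 32.9
```

```bash
python3 s.py
```

```text
[8.2446 6.4314] [0.4904 0.0715 0.0841] -178.18678638765192 8.95 [-5.0747  4.4753  2.177 ] [0.716  0.8586 0.0691] 0.05509379971502449 32.91651427745819
```

Request:
{"api": "move_arm", "payload": {
  "offset": [
    [0, 0, 0.016],
    [0, 0, 0.016],
    [0, 0, 0.016],
    [0, 0, 0.016],
    [0, 0, 0.016]
  ],
  "twist": [
    [0, 0, 0.1],
    [0, 0, 0.1],
    [0, 0, 0.1],
    [0, 0, 0.1],
    [0, 0, 0.1]
  ],
  "grip": [0.5, 0.5, 0.5, 0.5, 0.5]
}}

```text
time: 9.45
ee_pos: [0.4905, 0.0719, 0.0833]
tcp_rot: [179.9, -0.0, 153.2]
wrist_force: [-4.5, 6.5, 2.4]
opening: 0.0549
grasp_force: 32.9
```

```bash
python3 s.py
```

```text
[ 8.2655 35.078 ] [0.4905 0.0719 0.0833] 153.1876369748164 9.45 [-4.4894  6.5305  2.3641] [1.1249 0.8139 0.0323] 0.0548675514501345 32.88043141365051
```

Request:
{"api": "move_arm", "payload": {
  "offset": [
    [0, 0, 0.016],
    [0, 0, 0.016]
  ],
  "twist": [
    [0, 0, 0.1],
    [0, 0, 0.1]
  ],
  "grip": [0.5, 0.5]
}}

```text
time: 9.65
ee_pos: [0.4906, 0.072, 0.083]
tcp_rot: [179.9, -0.1, 141.7]
wrist_force: [-4.0, 7.2, 2.6]
opening: 0.0549
grasp_force: 32.9
```

```bash
python3 s.py
```

```text
[ 8.271  46.5364] [0.4906 0.072  0.083 ] 141.73472416197845 9.65 [-3.9986  7.1816  2.5836] [1.3386 0.7714 0.0397] 0.05488432969988911 32.855620980262756
```

Request:
{"api": "move_arm", "payload": {
  "offset": [
    [0, 0, 0.016],
    [0, 0, 0.016]
  ],
  "twist": [
    [0, 0, 0.1],
    [0, 0, 0.1]
  ],
  "grip": [0.5, 0.5]
}}

```text
time: 9.85
ee_pos: [0.4907, 0.0721, 0.0827]
tcp_rot: [179.9, -0.1, 130.3]
wrist_force: [-3.4, 7.9, 0.7]
opening: 0.055
grasp_force: 32.8
```

```bash
python3 s.py
```

```text
[ 8.2742 57.9967] [0.4907 0.0721 0.0827] 130.27770863527726 9.85 [-3.372   7.9405  0.6578] [1.4059 0.5544 0.0683] 0.054988485640041905 32.82893121242523
```

Request:
{"api": "move_arm", "payload": {
  "offset": [
    [0.06, 0.02, 0.014],
    [0, 0, 0.014]
  ],
  "twist": [
    [0, 0, 0.09],
    [0, 0, 0.09]
  ],
  "grip": [0.5, 0.5]
}}

```text
time: 10.05
ee_pos: [0.4908, 0.0723, 0.0824]
tcp_rot: [179.9, -0.0, 120.0]
wrist_force: [-1.1, 4.4, 0.7]
opening: 0.0551
grasp_force: 32.8
```

```bash
python3 s.py
```

```text
[ 8.3282 68.3615] [0.4908 0.0723 0.0824] 119.96687139082196 10.05 [-1.0751  4.3522  0.6808] [0.834  0.1921 0.0358] 0.055060151027835603 32.76517331600189
```

Request:
{"api": "move_arm", "payload": {
  "offset": [
    [0, 0, 0.014],
    [0, 0, 0.014]
  ],
  "twist": [
    [0, 0, 0.09],
    [0, 0, 0.09]
  ],
  "grip": [0.5, 0.5]
}}

```text
time: 10.25
ee_pos: [0.491, 0.0723, 0.0821]
tcp_rot: [179.9, -0.1, 109.7]
wrist_force: [0.7, 5.0, -0.8]
opening: 0.0553
grasp_force: 32.8
```

```bash
python3 s.py
```

```text
[ 8.3242 78.6699] [0.491  0.0723 0.0821] 109.65454463883682 10.25 [ 0.6732  5.0375 -0.753 ] [1.01   0.0151 0.0624] 0.05527600735654791 32.75505602359772
```

Request:
{"api": "move_arm", "payload": {
  "offset": [
    [0, 0, 0.014],
    [0, 0, 0.014]
  ],
  "twist": [
    [0, 0, 0.09],
    [0, 0, 0.09]
  ],
  "grip": [0.5, 0.5]
}}

```text
time: 10.45
ee_pos: [0.4911, 0.0724, 0.0819]
tcp_rot: [179.9, -0.1, 99.3]
wrist_force: [0.8, 5.7, -0.4]
opening: 0.0552
grasp_force: 32.7
```

```bash
python3 s.py
```

```text
[ 8.3276 88.9818] [0.4911 0.0724 0.0819] 99.34600048318894 10.45 [ 0.8174  5.7119 -0.3906] [ 1.0213 -0.1373  0.0831] 0.05520888327703739 32.707589864730835
```

Request:
{"api": "move_arm", "payload": {
  "offset": [
    [0, 0, 0.014],
    [0, 0, 0.014]
  ],
  "twist": [
    [0, 0, 0.09],
    [0, 0, 0.09]
  ],
  "grip": [0.5, 0.5]
}}

```text
time: 10.65
ee_pos: [0.4912, 0.0724, 0.0816]
tcp_rot: [179.9, -0.1, 89.0]
wrist_force: [1.2, 5.4, -1.5]
opening: 0.0548
grasp_force: 32.6
```

```bash
python3 s.py
```

```text
[ 8.3263 99.2952] [0.4912 0.0724 0.0816] 89.03132541995556 10.65 [ 1.1995  5.3913 -1.5139] [ 0.9802 -0.2972  0.0735] 0.05483181568106173 32.64586687088013
```

Request:
{"api": "move_arm", "payload": {
  "offset": [
    [0, 0, 0.014],
    [0, 0, 0.014]
  ],
  "twist": [
    [0, 0, 0.09],
    [0, 0, 0.09]
  ],
  "grip": [0.5, 0.5]
}}

```text
time: 10.85
ee_pos: [0.4914, 0.0724, 0.0813]
tcp_rot: [179.9, -0.1, 78.7]
wrist_force: [2.2, 4.1, -1.9]
opening: 0.0549
grasp_force: 32.6
```

```bash
python3 s.py
```

```text
[  8.325  109.6101] [0.4914 0.0724 0.0813] 78.71526131750299 10.85 [ 2.236   4.0574 -1.8948] [ 1.0242 -0.4778  0.0894] 0.05488284312065179 32.58526861667633
```

Request:
{"api": "move_arm", "payload": {
  "offset": [
    [0, 0, 0.014],
    [0, 0, 0.014]
  ],
  "twist": [
    [0, 0, 0.08],
    [0, 0, 0.08]
  ],
  "grip": [0.5, 0.5]
}}

```text
time: 11.05
ee_pos: [0.4915, 0.0723, 0.0811]
tcp_rot: [179.9, -0.2, 69.6]
wrist_force: [3.4, 4.6, -1.2]
opening: 0.0552
grasp_force: 32.5
```

```bash
python3 s.py
```

```text
[  8.3217 118.7509] [0.4915 0.0723 0.0811] 69.57113408445495 11.05 [ 3.3696  4.5544 -1.2067] [ 0.8793 -0.5909  0.1623] 0.05523005633266633 32.525471448898315
```

Request:
{"api": "move_arm", "payload": {
  "offset": [
    [0, 0, 0.008],
    [0, 0, 0.008]
  ],
  "twist": [
    [0, 0, 0.05],
    [0, 0, 0.05]
  ],
  "grip": [0.5, 0.5]
}}

```text
time: 11.25
ee_pos: [0.4916, 0.0723, 0.081]
tcp_rot: [179.9, -0.2, 63.9]
wrist_force: [3.1, 4.6, -2.0]
opening: 0.0545
grasp_force: 32.5
```

```bash
python3 s.py
```

```text
[  8.3213 124.4062] [0.4916 0.0723 0.081 ] 63.9154689210664 11.25 [ 3.145   4.6124 -2.0004] [ 0.8346 -0.5503  0.2039] 0.05454273066405238 32.5344318151474
```

Request:
{"api": "move_arm", "payload": {
  "offset": [
    [0, 0, 0.006],
    [0, 0, 0.006],
    [0, 0, 0]
  ],
  "twist": [
    [0, 0, 0.04],
    [0, 0, 0.04],
    [0, 0, 0]
  ],
  "grip": [0.5, 0.5, 0.5]
}}

```text
time: 11.55
ee_pos: [0.4917, 0.0723, 0.0809]
tcp_rot: [179.9, -0.2, 59.3]
wrist_force: [4.0, 4.5, -1.7]
opening: 0.0553
grasp_force: 32.6
```

```bash
python3 s.py
```

```text
[  8.3168 128.9685] [0.4917 0.0723 0.0809] 59.348571820673115 11.55 [ 3.9944  4.5461 -1.6962] [ 0.8214 -0.5771 -0.1349] 0.05530144961006894 32.551013231277466
```

```bash
python3 - <<'E'
from h import *
for i in range(3):
    c=cam("wrist"); o=bot.get_obs(); print(o['torque'],o['wrist_force'],o['time'],o['tcp_rot'][2])
for b in finder.pinpoint(c,"ring_mark")[:2]:
    p=at_z(c,b['position'],.0905); print(b['p'],b['position'],p,np.degrees(np.arctan2(p[1]-.0715,p[0]-.4915)))
E
```

```text
[ 0.89379049 -0.57445975 -0.19569668] [ 4.75149802  4.54851832 -1.66612446] 11.6 59.407194318012806
[ 0.87947896 -0.61642598 -0.18355107] [ 2.98078386  4.20167536 -2.36326229] 11.65 59.41766682004725
[ 0.82843111 -0.66931314 -0.22966059] [ 3.10726884  3.78246356 -0.69395075] 11.7 59.42138406143839
0.94 [334.1, 311.7] [0.50436677 0.08959102 0.0905    ] 54.57863400704701
```

Snug reached: +0.14 N m and rising by about 0.18. The reversed sign at rest is friction at the shoulder as the tool settled. Contact began about 20° before this point, so I'll back off about 185°.

Request:
{"api": "move_arm", "payload": {
  "offset": [
    [0, 0, -0.016],
    [0, 0, -0.016],
    [0, 0, -0.016],
    [0, 0, -0.016],
    [0, 0, -0.016]
  ],
  "twist": [
    [0, 0, -0.1],
    [0, 0, -0.1],
    [0, 0, -0.1],
    [0, 0, -0.1],
    [0, 0, -0.1]
  ],
  "grip": [0.5, 0.5, 0.5, 0.5, 0.5]
}}

```text
time: 12.25
ee_pos: [0.4912, 0.0724, 0.0816]
tcp_rot: [179.9, -0.1, 88.3]
wrist_force: [1.2, 5.1, -1.0]
opening: 0.055
grasp_force: 32.5
```

Request:
{"api": "move_arm", "payload": {
  "offset": [
    [0, 0, -0.016],
    [0, 0, -0.016],
    [0, 0, -0.016],
    [0, 0, -0.016],
    [0, 0, -0.016]
  ],
  "twist": [
    [0, 0, -0.1],
    [0, 0, -0.1],
    [0, 0, -0.1],
    [0, 0, -0.1],
    [0, 0, -0.1]
  ],
  "grip": [0.5, 0.5, 0.5, 0.5, 0.5]
}}

```text
time: 12.75
ee_pos: [0.4909, 0.0723, 0.0823]
tcp_rot: [179.9, -0.1, 117.0]
wrist_force: [-1.5, 4.2, 0.1]
opening: 0.0551
grasp_force: 32.6
```

Request:
{"api": "move_arm", "payload": {
  "offset": [
    [0, 0, -0.016],
    [0, 0, -0.016],
    [0, 0, -0.016],
    [0, 0, -0.016],
    [0, 0, -0.016]
  ],
  "twist": [
    [0, 0, -0.1],
    [0, 0, -0.1],
    [0, 0, -0.1],
    [0, 0, -0.1],
    [0, 0, -0.1]
  ],
  "grip": [0.5, 0.5, 0.5, 0.5, 0.5]
}}

```text
time: 13.25
ee_pos: [0.4905, 0.072, 0.0831]
tcp_rot: [179.9, 0.0, 145.6]
wrist_force: [-2.4, 3.0, 1.5]
opening: 0.0551
grasp_force: 32.7
```

```bash
python3 s.py
```

```text
[ 8.3159 42.7046] [0.4905 0.072  0.0831] 145.6114099925194 13.25 [-2.3925  2.9888  1.4897] [ 0.5364  0.4743 -0.0338] 0.055099869301147276 32.716137170791626
```

Request:
{"api": "move_arm", "payload": {
  "offset": [
    [0, 0, -0.016],
    [0, 0, -0.016],
    [0, 0, -0.016],
    [0, 0, -0.016],
    [0, 0, -0.016]
  ],
  "twist": [
    [0, 0, -0.1],
    [0, 0, -0.1],
    [0, 0, -0.1],
    [0, 0, -0.1],
    [0, 0, -0.1]
  ],
  "grip": [0.5, 0.5, 0.5, 0.5, 0.5]
}}

```text
time: 13.75
ee_pos: [0.4904, 0.0717, 0.0839]
tcp_rot: [180.0, 0.0, 174.2]
wrist_force: [-4.1, -0.1, 0.8]
opening: 0.0553
grasp_force: 32.8
```

Request:
{"api": "move_arm", "payload": {
  "offset": [
    [0, 0, -0.016],
    [0, 0, -0.016],
    [0, 0, -0.016],
    [0, 0, -0.016],
    [0, 0, -0.016]
  ],
  "twist": [
    [0, 0, -0.1],
    [0, 0, -0.1],
    [0, 0, -0.1],
    [0, 0, -0.1],
    [0, 0, -0.1]
  ],
  "grip": [0.5, 0.5, 0.5, 0.5, 0.5]
}}

```text
time: 14.25
ee_pos: [0.4904, 0.0713, 0.0847]
tcp_rot: [-180.0, 0.0, -157.1]
wrist_force: [-2.5, -2.1, 1.8]
opening: 0.0549
grasp_force: 32.8
```

Request:
{"api": "move_arm", "payload": {
  "offset": [
    [0, 0, -0.016],
    [0, 0, -0.016],
    [0, 0, -0.016],
    [0, 0, -0.016],
    [0, 0, -0.016]
  ],
  "twist": [
    [0, 0, -0.1],
    [0, 0, -0.1],
    [0, 0, -0.1],
    [0, 0, -0.1],
    [0, 0, -0.1]
  ],
  "grip": [0.5, 0.5, 0.5, 0.5, 0.5]
}}

```text
time: 14.75
ee_pos: [0.4907, 0.0709, 0.0855]
tcp_rot: [-179.9, 0.0, -128.5]
wrist_force: [-1.6, -4.8, 0.7]
opening: 0.0548
grasp_force: 32.8
```

Request:
{"api": "move_arm", "payload": {
  "offset": [
    [0, 0, -0.012],
    [0, 0, -0.012],
    [0, 0, -0.012],
    [0, 0, 0]
  ],
  "twist": [
    [0, 0, -0.08],
    [0, 0, -0.08],
    [0, 0, -0.08],
    [0, 0, 0]
  ],
  "grip": [0.5, 0.5, 0.5, 0.5]
}}

```text
time: 15.15
ee_pos: [0.4908, 0.0708, 0.0859]
tcp_rot: [-179.9, -0.0, -114.9]
wrist_force: [0.3, -5.7, 2.5]
opening: 0.0552
grasp_force: 32.8
```

```bash
python3 s.py;  python3 - <<'E'
from h import *
c=cam("wrist")
for b in finder.pinpoint(c,"ring_mark")[:2]:
    p=at_z(c,b['position'],.0955); print(b['p'],b['position'],p,np.degrees(np.arctan2(p[1]-.0715,p[0]-.4915)))
E
```

```text
[  8.2553 -56.808 ] [0.4908 0.0708 0.0859] -114.93674151207215 15.15 [ 0.3195 -5.7464  2.4735] [-0.9877  0.1343  0.13  ] 0.05523808252476321 32.812619805336
0.66 [332.7, 312.8] [0.48099446 0.05347175 0.0955    ] -120.23049928063814
```

Request:
{"api": "move_arm", "payload": {
  "offset": [
    [0, 0, 0],
    [0, 0, 0],
    [0, 0, 0],
    [0, 0, 0],
    [0, 0, 0]
  ],
  "twist": [
    [0, 0, 0],
    [0, 0, 0],
    [0, 0, 0],
    [0, 0, 0],
    [0, 0, 0]
  ],
  "grip": [1, 1, 1, 1, 1]
}}

```text
time: 15.75
ee_pos: [0.4902, 0.0715, 0.0853]
tcp_rot: [-180.0, 0.0, -115.1]
wrist_force: [0.6, -0.1, 0.0]
opening: 0.0854
grasp_force: 0.0
```

Request:
{"api": "move_arm", "payload": {
  "offset": [
    [0, 0, -1.5],
    [0, 0, -3],
    [0, 0, -3],
    [0, 0, -3],
    [0, 0, -1.5]
  ],
  "twist": [
    [0, 0, 0],
    [0, 0, 0],
    [0, 0, 0],
    [0, 0, 0],
    [0, 0, 0]
  ],
  "grip": [1, 1, 1, 1, 1]
}}

```text
time: 16.25
ee_pos: [0.4908, 0.0715, 0.2093]
tcp_rot: [-179.8, 0.1, -115.1]
wrist_force: [0.6, -0.4, 0.3]
opening: 0.0857
grasp_force: 0.0
```

Request:
{"api": "move_arm", "payload": {
  "offset": [
    [0, 0, 0],
    [0, 0, 0],
    [0, 0, 0]
  ],
  "twist": [
    [0, 0, 0],
    [0, 0, 0],
    [0, 0, 0]
  ],
  "grip": [1, 1, 1]
}}

```text
time: 16.55
ee_pos: [0.4898, 0.0714, 0.2042]
tcp_rot: [179.9, -0.0, -115.1]
wrist_force: [-0.6, -0.7, -0.3]
opening: 0.0855
grasp_force: 0.0
```

```bash
python3 s.py;  python3 - <<'E'
from h import *
c=cam("wrist"); save(c,"end"); print(circ(c,.085,.103))
for b in finder.pinpoint(c,"ring_mark")[:2]:
    p=at_z(c,b['position'],.095); print(b['p'],b['position'],p,np.degrees(np.arctan2(p[1]-.0718,p[0]-.4915)))
E
```

```text
[  8.289  -56.5855] [0.4898 0.0714 0.2042] -115.12549434679603 16.55 [-0.5531 -0.6538 -0.2951] [-0.0253 -0.0041 -0.005 ] 0.08545107173482766 0.0
(((0.4914443790912628, 0.07161319255828857), 0.02828400582075119), np.float64(0.09504569923212258))
0.77 [330.5, 223.5] [0.47944388 0.05428493 0.095     ] -124.54073390348094
0.65 [458.2, 388.7] [0.45092145 0.18824353 0.095     ] 109.21256166241477
```

View pics/end.png

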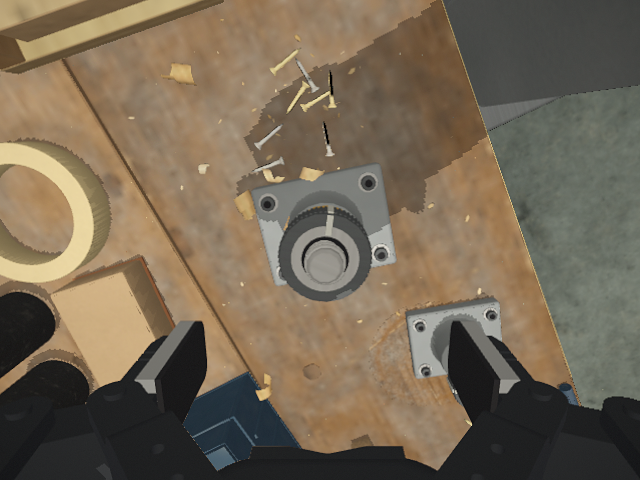

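The picture shows the gauge free at (325,250) with its mark at (330,223). The gripper is open and well above it, and nothing else has moved.

```bash
python3 -c "
from workcell import bot
print(bot.job_done())"
```

```text
the job is handed in; nothing more can be done
None
```

I screwed the gauge down snug on the brass shoulder (about 0.18 N m above running free), backed it off about 185° (an estimated 4.6 mm gap), released it and handed the job in with the arm drawn clear; no verdict came back.

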